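# Pick a fittings order into the stacking bin

## Task

Make up the order at the packing bench: put the tee, the right-angle elbow and the taller of the two straight couplings into the empty yellow stacking bin with the low front, so that all three lie inside it. Leave the other fittings (the cross, the slight 45-degree bend and the short coupling) where they are.

Things in the scene. Friction and masses are not known exactly. Their poses are not given: they have to be found in the camera images.
- bin: Empty yellow plastic stacking bin, open on top, which stays put on the table. 240 mm along its x, 200 mm along its y, walls and floor 5 mm thick. Back wall (at +x) and the rear two thirds of the sides are 75 mm high; the front wall (at -x, towards the robot) is 45 mm high, and the sides slope down to it. Origin at the centre of its underside, on the table; z up. The inner floor is at z = 5 mm and spans x -115..115 mm, y -95..95 mm.
- tee_mid (a point): Loose plain steel pipe fitting, lying flat: the tee, three round arms in a T. Straight run along its x, 62 mm from flat end face to flat end face (-31 to +31 mm); branch along its +y, ending 31 mm from the centre. Arms 28 mm thick with end collars 34 mm in diameter, 11 mm wide; 34 mm high as it lies, about 0.2 kg. The point is where the arm axes meet, 17 mm above the table; z up.
- elbow_mid (a point): Loose plain steel pipe fitting, lying flat: the right-angle elbow, two round arms in an L, along its +x and its +y, each ending 44 mm from the corner. The outer 22 mm of each arm is a collar 34 mm in diameter; 34 mm high as it lies, about 0.2 kg. The point is the corner where the arm axes meet, 17 mm above the table; z up.
- coupling_mid (a point): Loose plain steel pipe fitting, standing on end: the taller straight coupling, a round sleeve 70 mm high, 40 mm in diameter at the 10 mm wide bands at top and bottom and 37 mm between them, about 0.25 kg. The point is its centre, 35 mm above the table; z along its axis, up.
- cross_mid (a point): Loose plain steel pipe fitting to be left alone, lying flat: a cross with four arms, like the tee with one arm more, 62 mm across both ways, 34 mm high. The point is its centre, 17 mm above the table.
- bend_mid (a point): Loose plain steel pipe fitting to be left alone, lying flat: a slight bend whose two arms, each ending 44 mm from the corner, form a wide V of 135 degrees (along its +x and 135 degrees from it towards +y); 34 mm high. The point is the corner, 17 mm above the table.
- short_coupling_mid (a point): Loose plain steel pipe fitting to be left alone, standing on end: the short coupling, 34 mm high, 40 mm in diameter. The point is its centre, 17 mm above the table.
There are look-alikes about, which are no part of the job. Leave any green look-alike of the part that bears tee_mid alone.

How it is judged:
At the end, for the whole second after the job is handed in: The tee, the elbow and the taller coupling are all at rest in the bin in any pose: each one's listed point is within 105 mm of the bin's centre along the bin's x and 85 mm along its y, and lower than the 75 mm rim. The cross, the bend and the short coupling are within 40 mm of where they began (x of tee_mid in the frame of bin between -0.105 and 0.105 m and y of tee_mid in the frame of bin between -0.085 and 0.085 m and z of each of tee_mid, elbow_mid, coupling_mid in the frame of bin below 0.075 m and linear speed of each of tee, elbow, coupling below 0.03 m/s and x of elbow_mid in the frame of bin between -0.105 and 0.105 m and y of elbow_mid in the frame of bin between -0.085 and 0.085 m and x of coupling_mid in the frame of bin between -0.105 and 0.105 m and y of coupling_mid in the frame of bin between -0.085 and 0.085 m and distance of each of cross_mid, bend_mid, short_coupling_mid from where it was at the start of the episode below 0.04 m); the robot touches nothing.
It fails at once if the cross is moved by more than 40 mm (distance of cross_mid from where it was at the start of the episode above 0.04 m).
It fails at once if the bend is moved by more than 40 mm (distance of bend_mid from where it was at the start of the episode above 0.04 m).
It fails at once if the short coupling is moved by more than 40 mm (distance of short_coupling_mid from where it was at the start of the episode above 0.04 m).
It also fails if it takes over 69 s, if anything falls off the work surface, if the arm or the gripper's body presses on something with over 40 N, if the wrist force passes 120 N, or if a joint passes its speed limit or range.

## Robot

A 6-joint arm with a two-finger parallel gripper is mounted at the origin on the work surface. World frame = base frame: x ahead of the robot, y to its left, z up, the work surface at z = 0. Lengths are in m, angles in rad, forces in N, time in s.
With the tool pointing down it reaches from about 0.3 to 0.775 m from the base axis. Payload 14.6 kg.
Tool frame: the origin (TCP) lies at the very end of the fingers, on their centre line; the grasp point (between the pads) lies 19 mm behind it; y points along the fingers, z is the direction in which the jaws open and shut, and the axes are right-handed (so a half turn about y gives the same grasp; the last joint's range is limited). The gripper opens to 94 mm and grips with 3 to 60 N. Pads are 16 mm wide; open, the fingers measure 119 mm over their backs; the gripper's body (75 mm by 177 mm) begins 78 mm behind the grasp point.
Start: joints at [-1.351, 0.3, 1.521, -0, 1.321, -0.067], TCP at [0.156, -0.528, 0.184] pointing down, gripper open.
Joint ranges: [-3.03, 3.03], [-0.79, 2.21], [0.23, 2.52], [-1.04, 4.18], [0, 3.07], [-2.55, 2.55]. Speed limits (rad/s): [2.22, 2.22, 2.57, 3.14, 3.14, 3.14].

## Interface

Orientations are given as [roll, pitch, yaw] about the fixed x, y, z axes, in that order (R = Rz(yaw) Ry(pitch) Rx(roll)).
In Python, from station import get_obs, camera, job gives the robot as it stands.
- The arm moves only by the tool step_arm, never from a script. Its argument "targets" is a list of rows, each a list of 6 numbers: the shift along the tool's x, y, z in mm, then the turn, a rotation vector about the tool's x, y, z in degrees. In form: [[dx, dy, dz, rx, ry, rz], ...]. A call has 1 to 12 rows; each row shifts and turns the commanded pose from where the row before left it, along the tool's axes as they then stand; what a row does not reach is not made up. A row lasts 1/8 s, in which the tool goes at most 62.5 mm and 10.7 degrees, less where a joint would pass 70% of its speed; a pose out of reach is approached as far as the arm can. A call is refused whole if a number of a shift passes 62.5 or a number of a turn 10.7, either way. A call with a gripper value outside its range is refused whole. "gripper" is the opening, from -1 (shut) to 1 (fully open), set as the call begins (left out, the last holds). The fingers move at their own pace and stop on an object; "squeeze" is the grip in N (left out, the last holds). Time passes only in rows, so rows that do not move let the fingers close. It gives the time, the measured TCP pose, the force and the opening at its end, in the units of the state.
- get_obs(): the state, without advancing time (a new reading comes with each control period).
- camera(name): name is "scene" or "top" or "wrist"; returns a dict with "pixels" (400x640x3 uint8, red, green, blue), "intrinsics" (3x3 intrinsics, pixels), "R" (3x3) and "t" (3): a world point X has camera coordinates R X + t; the wrist camera has in their place "tool_from_camera" (4x4, takes a point from camera to tool coordinates, whose origin is the TCP and whose axes are the tool frame's). Camera axes: x right, y down, z forward; pixel columns grow to the right and rows downward; lengths in m; the calibration is good to about 2 mm. The wrist camera is an equidistant fisheye: a pixel r from the principal point sees the ray r / f radians off the axis. A picture is of the moment at which its call begins: read the wrist's pose just before it. There is no depth.
- job.hand_in(): hands the job in, once; it reports no verdict.
The state is a dict: "time_s": time; "qpos": joint angles; "joint_vel": joint speeds; "tau": joint torques, N m; "ee_pos": TCP position; "eef_rot": TCP orientation; "force": force on the tool from outside, world axes, zero at the start; "moment": the same for the moment, N m; "grip_width": finger opening in m.
Only numpy, scipy, OpenCV 4.12 (cv2) and the standard library are available. Lean on these libraries where they do the work, as an engineer would, in place of code of your own. Each camera call takes 0.05 s, during which the arm holds its last target.

## Working session

There is one attempt and no reset: what is moved stays moved. The work goes in short steps, Python scripts to look and compute and a tool call to move; the robot and the scene stay as the last step left them, time stands still between calls to the robot, and variables do not carry over. Pictures are saved under pics/ and viewed, and the job is handed in when it is done.

Besides the shell and the picture viewer there is one more tool, called after "Request:" as name(argument=value, ...), one argument or row to a line, values as JSON. step_arm: Moves the arm, as the interface text tells. Its arguments: {"type":"object","properties":{"targets":{"type":"array","items":{"type":"array","items":{"type":"number"}}},"gripper":{"type":"number"},"squeeze":{"type":"number"}},"required":["targets"]}

```bash
mkdir -p pics; ls; python3 - <<'E'
from station import get_obs,camera
import cv2,json
o=get_obs();print({k:o[k] for k in("time_s","ee_pos","eef_rot","grip_width","qpos")})
for n in("scene","top","wrist"):
    c=camera(n);cv2.imwrite(f"pics/{n}0.png",c["pixels"][:,:,::-1])
    print(n,{k:(v.tolist() if hasattr(v,'tolist') else v) for k,v in c.items() if k!="pixels"})
print(get_obs()["time_s"])
E
```

```text
pics
{'time_s': 0.0, 'ee_pos': array([ 0.15551323, -0.52726187,  0.18308409]), 'eef_rot': array([-1.57194594e+00,  6.17505965e-05, -2.85480727e+00]), 'grip_width': 0.09392843394333379, 'qpos': array([-1.35060460e+00,  3.00481455e-01,  1.52157299e+00, -1.53645142e-05,
        1.32068938e+00, -6.65898832e-02])}
scene {'intrinsics': [[381.5732334741491, 0.0, 322.4610680427348], [0.0, 381.5732334741491, 194.83486508740822], [0.0, 0.0, 1.0]], 'R': [[-0.14816676632650475, 0.9888481956039086, 0.015028486525302186], [0.7633431473446843, 0.12401278143575269, -0.6339779723637722], [-0.6287716984393132, -0.082462573883323, -0.7732050666868906]], 't': [0.005745427674026734, -0.4045329196993796, 1.1880861537044727]}
top {'intrinsics': [[383.8292206522942, 0.0, 322.95029490366034], [0.0, 383.8292206522942, 203.4117742469841], [0.0, 0.0, 1.0]], 'R': [[-0.01922528348543293, -0.9998151628817679, -0.00016895741669037368], [-0.9892428133576229, 0.019046499190295725, -0.14503753682715909], [0.14501394655411673, -0.0026212478513066755, -0.9894261389131087]], 't': [0.05676696628272565, 0.567381842095715, 0.7994334562200303]}
wrist {'intrinsics': [[309.70691628693146, 0.0, 316.9931783826601], [0.0, 309.70691628693146, 203.1628397596578], [0.0, 0.0, 1.0]], 'tool_from_camera': [[-0.00014462936502310635, 0.9663434520296865, 0.25725534358239055, -0.07420963346073793], [0.001547604487960916, -0.25725482190352056, 0.9663423624822286, -0.20066716900496417], [0.9999987920006175, 0.0005378910065605756, -0.0014583108617317831, -0.0004565148346594716], [0.0, 0.0, 0.0, 1.0]]}
0.15
```

View pics/top0.png

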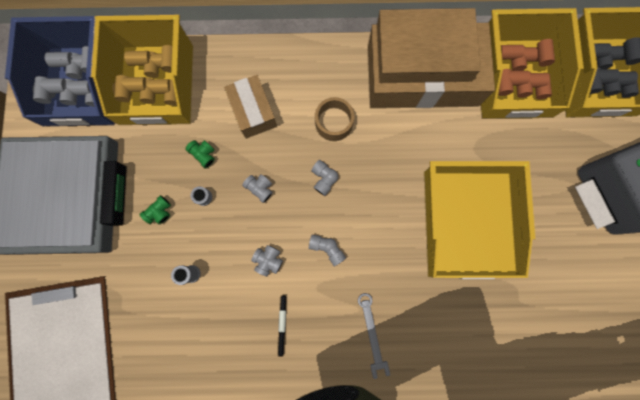

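View pics/scene0.png

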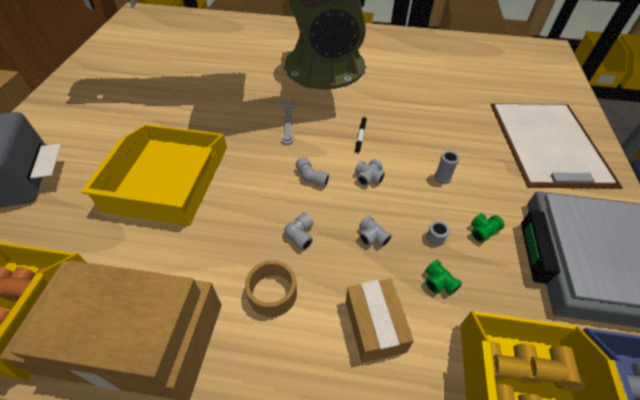

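View pics/wrist0.png

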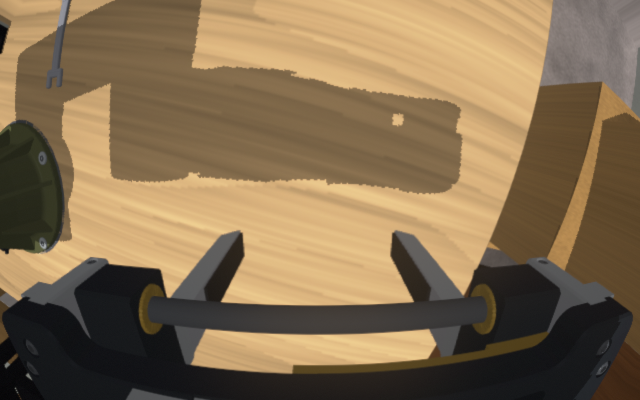

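The top view shows, in grey: a piece at (258,187), one at (324,177), one at (267,260), a bend at (327,248), a coupling at (201,195) and one at (183,274). There are two green tees at (157,210) and (200,152), and the empty bin is at (479,219). I'll enlarge these to tell them apart.

```bash
python3 - <<'E'
import cv2,numpy as np
t=cv2.imread("pics/top0.png");s=cv2.imread("pics/scene0.png")
a=cv2.resize(t[140:300,140:360],None,fx=3.6,fy=3.6,interpolation=cv2.INTER_CUBIC)
b=cv2.resize(s[140:300,280:510],None,fx=3.4,fy=3.4,interpolation=cv2.INTER_CUBIC)
c=cv2.resize(t[150:290,415:545],None,fx=4,fy=4,interpolation=cv2.INTER_CUBIC)
for n,i in(("ca",a),("cb",b),("cc",c)):cv2.imwrite(f"pics/{n}.png",i)
E
```

```text
(no output)
```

View pics/ca.png

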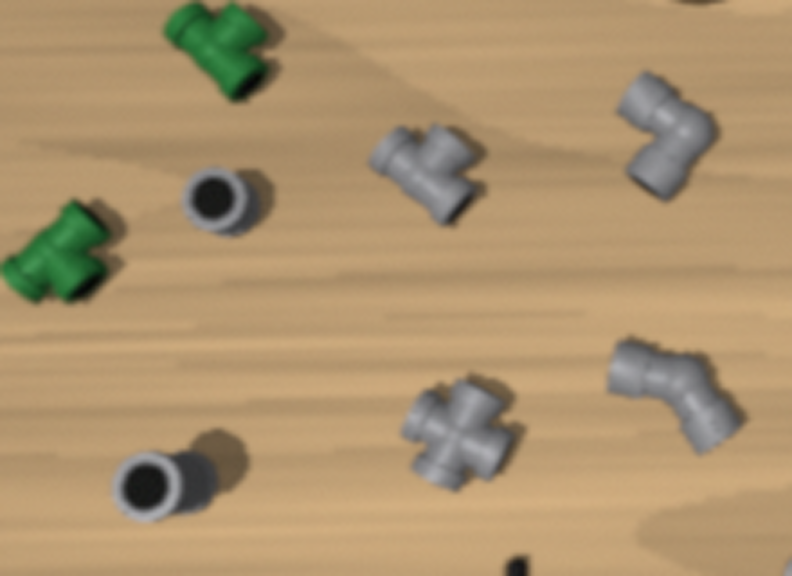

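View pics/cb.png

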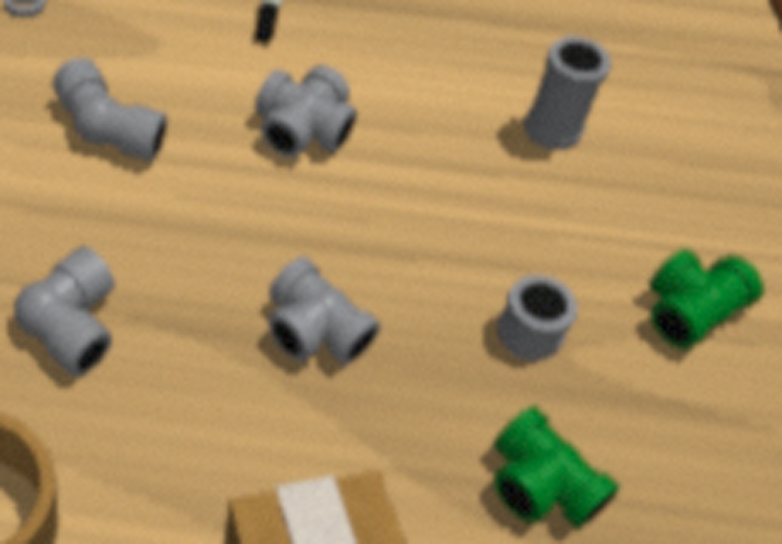

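View pics/cc.png

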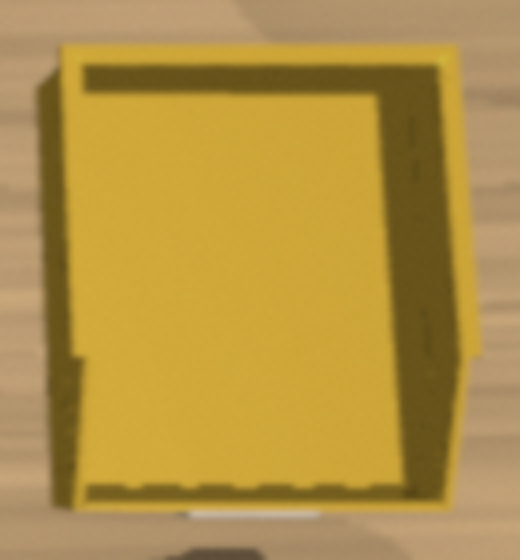

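The crop settles which is which:
- **Tee:** grey, top view (258,187). It has three arms, and the two tees like it are green.
- **Elbow:** top view (331,177), 90° between the arms. The piece at (327,248) is the wide V, so that is the bend.
- **Tall coupling:** top view (183,274). It is clearly longer than the one at (201,195) in the scene view.
- **Cross:** top view (267,260).

Next I'll compute the positions.

```bash
cat > h.py <<'E'
import numpy as np,cv2
from scipy.spatial.transform import Rotation as Ro
from station import get_obs,camera
TOP=dict(K=np.array([[383.8292206522942,0,322.95029490366034],[0,383.8292206522942,203.4117742469841],[0,0,1]]),R=np.array([[-0.01922528348543293,-0.9998151628817679,-0.00016895741669037368],[-0.9892428133576229,0.019046499190295725,-0.14503753682715909],[0.14501394655411673,-0.0026212478513066755,-0.9894261389131087]]),t=np.array([0.05676696628272565,0.567381842095715,0.7994334562200303]))
SC=dict(K=np.array([[381.5732334741491,0,322.4610680427348],[0,381.5732334741491,194.83486508740822],[0,0,1]]),R=np.array([[-0.14816676632650475,0.9888481956039086,0.015028486525302186],[0.7633431473446843,0.12401278143575269,-0.6339779723637722],[-0.6287716984393132,-0.082462573883323,-0.7732050666868906]]),t=np.array([0.005745427674026734,-0.4045329196993796,1.1880861537044727]))
def bp(c,u,v,z):
    d=c["R"].T@np.linalg.solve(c["K"],[u,v,1]);o=-c["R"].T@c["t"];s=(z-o[2])/d[2];return o+s*d
def pr(c,X):
    p=c["K"]@(c["R"]@np.asarray(X)+c["t"]);return p[:2]/p[2]
def wrist(name):
    o=get_obs();c=camera("wrist");cv2.imwrite(name,c["pixels"][:,:,::-1]);return o,c
def Rt(o):return Ro.from_euler("xyz",o["eef_rot"]).as_matrix()
def wbp(o,u,v,z):
    K=np.array([[309.70691628693146,0,316.9931783826601],[0,309.70691628693146,203.1628397596578]])
    T=np.array([[-0.00014462936502310635,0.9663434520296865,0.25725534358239055,-0.07420963346073793],[0.001547604487960916,-0.25725482190352056,0.9663423624822286,-0.20066716900496417],[0.9999987920006175,0.0005378910065605756,-0.0014583108617317831,-0.0004565148346594716]])
    d=np.array([u-K[0,2],v-K[1,2]]);r=np.hypot(*d);th=r/K[0,0]
    ray=np.array([*(d/r*np.sin(th)),np.cos(th)])
    R=Rt(o);w=R@(T[:,:3]@ray);c=R@T[:,3]+o["ee_pos"];return c+w*(z-c[2])/w[2]
def go(pos,yaw=None):
    """totals: turn about tool y (deg) first, then shift mm in the turned tool axes"""
    o=get_obs();y0=np.degrees(o["eef_rot"][2]);y=y0 if yaw is None else yaw
    turn=-((y-y0+180)%360-180);y=np.radians(y)
    d=(np.asarray(pos)-o["ee_pos"])*1000
    print("turn ry %.1f  dx %.1f dy %.1f dz %.1f | q6 %.2f t %.2f"%(turn,d[0]*np.cos(y)+d[1]*np.sin(y),-d[2],-d[0]*np.sin(y)+d[1]*np.cos(y),o["qpos"][5],o["time_s"]))
E
python3 - <<'E'
from h import *
np.set_printoptions(precision=4,suppress=True)
A=lambda u,v,z:bp(TOP,140+u/3.6,140+v/3.6,z)
for n,p in dict(tA=(385,145,.017),tB=(462,207,.017),tBr=(463,142,.017),eA=(632,90,.017),eB=(648,185,.017),eC=(689,132,.017),cT=(148,487,.07),sc=(216,200,.034)).items():print(n,A(*p))
B=lambda u,v:bp(TOP,415+u/4,150+v/4,.075)
for p in((61,45),(457,45),(72,355),(480,355)):print("bin75",B(*p))
for p in((76,510),(450,510)):print("bin45",bp(TOP,415+p[0]/4,150+p[1]/4,.045))
for n,X in dict(tee=(A(385,145,.017)+A(462,207,.017))/2,elb=A(689,132,.017),cpl=A(148,487,.07)).items():
  u=pr(SC,X);print(n,X,"scene px",u,"crop",(u-[280,140])*3.4)
E
```

```text
tA [0.6284 0.2176 0.017 ]
tB [0.5878 0.1689 0.017 ]
tBr [0.6294 0.1683 0.017 ]
eA [0.6611 0.061  0.017 ]
eB [0.5996 0.0519 0.017 ]
eC [0.6331 0.0254 0.017 ]
cT [0.4203 0.3408 0.07  ]
sc [0.5923 0.318  0.034 ]
bin75 [ 0.65  -0.185  0.075]
bin75 [ 0.646  -0.3964  0.075 ]
bin75 [ 0.485  -0.1808  0.075 ]
bin75 [ 0.4809 -0.3923  0.075 ]
bin45 [ 0.4045 -0.1866  0.045 ]
bin45 [ 0.4007 -0.3848  0.045 ]
tee [0.6081 0.1933 0.017 ] scene px [375.0404 230.6386] crop [323.1372 308.1712]
elb [0.6331 0.0254 0.017 ] scene px [291.5717 229.8699] crop [ 39.3439 305.5577]
cpl [0.4203 0.3408 0.07  ] scene px [450.0822 155.9189] crop [578.2794  54.1244]
```

```bash
python3 -c "
from h import *
go((.608,.193,.14),-39.8)"
```

```text
turn ry -123.8  dx -113.5 dy 43.2 dz 843.0 | q6 -0.07 t 0.15
```

Request:
step_arm(
  targets=[
    [0, 0, 0, 0, -10.3, 0],
    [0, 0, 0, 0, -10.3, 0],
    [0, 0, 0, 0, -10.3, 0],
    [0, 0, 0, 0, -10.3, 0],
    [0, 0, 0, 0, -10.3, 0],
    [0, 0, 0, 0, -10.3, 0],
    [0, 0, 0, 0, -10.3, 0],
    [0, 0, 0, 0, -10.3, 0],
    [0, 0, 0, 0, -10.3, 0],
    [0, 0, 0, 0, -10.3, 0],
    [0, 0, 0, 0, -10.3, 0],
    [0, 0, 0, 0, -10.5, 0],
  ],
  gripper=1,
)

```text
time_s: 1.65
ee_pos: [0.1555, -0.5274, 0.1834]
eef_rot: [-1.57, 0.0, -0.688]
force: [-0.5, 0.0, 0.2]
grip_width: 0.094
```

Request:
step_arm(
  targets=[
    [-8, 0, 60, 0, 0, 0],
    [-8, 0, 60, 0, 0, 0],
    [-8, 0, 60, 0, 0, 0],
    [-8, 0, 60, 0, 0, 0],
    [-8, 0, 60, 0, 0, 0],
    [-8, 0, 60, 0, 0, 0],
    [-8, 0, 60, 0, 0, 0],
    [-8, 0, 60, 0, 0, 0],
    [-8, 0, 60, 0, 0, 0],
    [-8, 0, 60, 0, 0, 0],
    [-8, 0, 60, 0, 0, 0],
    [-8, 0, 60, 0, 0, 0],
  ],
)

```text
time_s: 3.15
ee_pos: [0.5431, 0.0893, 0.1835]
eef_rot: [-1.571, -0.0, -0.694]
force: [0.7, -1.2, 0.9]
grip_width: 0.0939
```

```bash
python3 -c "
from h import *
go((.608,.193,.14),-39.8)"
```

```text
turn ry 0.0  dx -16.5 dy 43.5 dz 121.3 | q6 -0.78 t 3.15
```

Request:
step_arm(
  targets=[
    [-8, 21, 60, 0, 0, 0],
    [-8, 22, 61, 0, 0, 0],
    [0, 0, 0, 0, 0, 0],
  ],
)

```text
time_s: 3.52
ee_pos: [0.6047, 0.1897, 0.1381]
eef_rot: [-1.575, 0.003, -0.691]
force: [-0.6, -0.7, 0.1]
grip_width: 0.0941
```

```bash
python3 -c "
from h import *
o,c=wrist('pics/w1.png');print(o['ee_pos'],o['eef_rot'])"
```

```text
[0.60472923 0.18966208 0.13810965] [-1.57509431  0.00344993 -0.69085076]
```

View pics/w1.png

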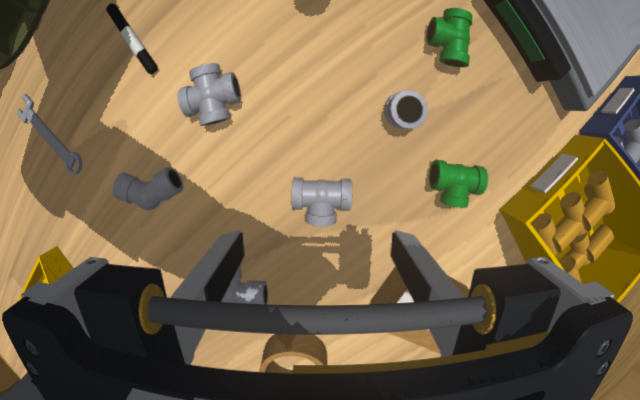

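The wrist view shows the grey tee with its run level between (292,194) and (352,194) and its branch end at (321,224). It is in line with the jaws.

```bash
python3 -c "
from h import *
o=get_obs()
a=wbp(o,292,193,.017);b=wbp(o,352,193,.017);e=wbp(o,321,223,.017)
print(a,b,e,np.hypot(*(a-b)[:2]),(a+b)/2,np.degrees(np.arctan2(*(b-a)[[1,0]])))
go((a+b)/2*[1,1,0]+[0,0,.005])
"
```

```text
[0.5871331  0.16605547 0.017     ] [0.62825982 0.21582128 0.017     ] [0.63317485 0.16853603 0.017     ] 0.06456037805898789 [0.60769646 0.19093838 0.017     ] 50.42949939659904
turn ry -0.0  dx 0.4 dy 135.0 dz 4.1 | q6 -0.64 t 3.58
```

Request:
step_arm(
  targets=[
    [0, 40, 3, 0, 0, 0],
    [1, 40, 1, 0, 0, 0],
    [0, 30, 0, 0, 0, 0],
    [0, 15, 0, 0, 0, 0],
    [0, 6, 0, 0, 0, 0],
    [0, 0, 0, 0, 0, 0],
  ],
)

```text
time_s: 4.32
ee_pos: [0.609, 0.1893, 0.0121]
eef_rot: [-1.57, -0.001, -0.694]
force: [0.0, 0.0, -0.7]
grip_width: 0.0938
```

Request:
step_arm(
  targets=[
    [0, 0, 0, 0, 0, 0],
    [0, 0, 0, 0, 0, 0],
    [0, 0, 0, 0, 0, 0],
    [0, 0, 0, 0, 0, 0],
    [0, 0, 0, 0, 0, 0],
  ],
  gripper=-1,
  squeeze=40,
)

```text
time_s: 4.95
ee_pos: [0.6098, 0.1901, 0.0125]
eef_rot: [-1.568, -0.002, -0.694]
force: [0.9, -0.3, -0.2]
grip_width: 0.0478
```

```bash
python3 -c "
from h import *
o,c=wrist('pics/w2.png');print(o['ee_pos'],o['grip_width'],o['force'])
c=camera('scene')['pixels'][:,:,::-1];cv2.imwrite('pics/s2.png',cv2.resize(c[150:300,280:500],None,fx=3,fy=3))"
```

```text
[0.60983679 0.19010794 0.01251627] 0.047838708411561154 [ 0.86372146 -0.26933255 -0.23140924]
```

View pics/w2.png

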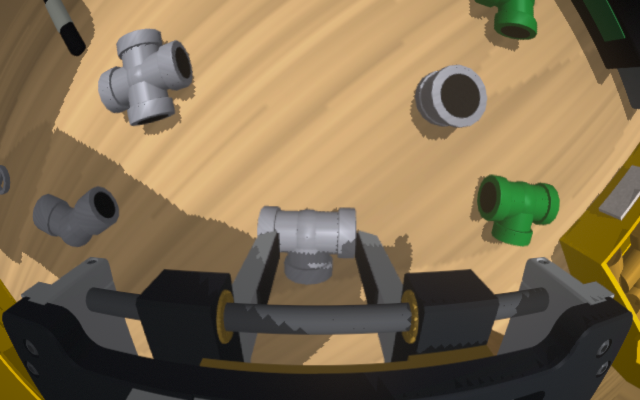

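View pics/s2.png

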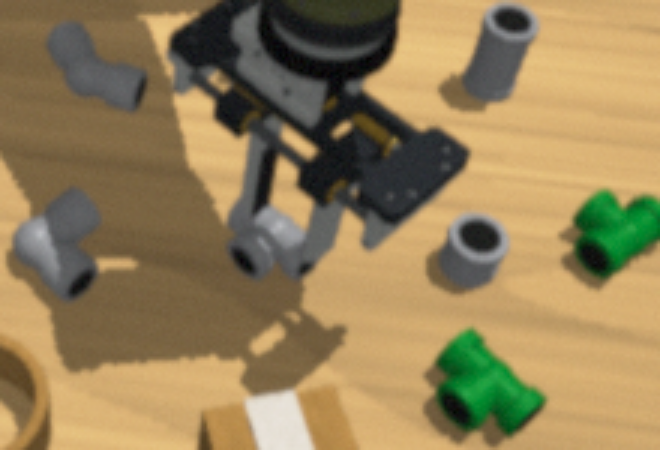

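Request:
step_arm(
  targets=[
    [0, 0, 0, 0, 0, 0],
  ],
)

```text
time_s: 5.18
ee_pos: [0.6089, 0.1897, 0.0114]
eef_rot: [-1.57, -0.0, -0.694]
force: [4.2, 4.5, 7.6]
grip_width: 0.0298
```

```bash
python3 -c "
from h import *
c=camera('wrist');T=np.array(c['tool_from_camera']);print(get_obs()['grip_width'])
o=get_obs()
for p in([0,0,.03],[0,0,-.03],[0,0,0],[0,-.019,.03],[0,-.019,-.03]):
  q=np.linalg.inv(T)@[*p,1];r=np.hypot(q[0],q[1]);th=np.arctan2(r,q[2]);print(p,q[:2]/r*th*309.7+[317,203.2])
for u,v,z in((268,206,.034),(348,206,.034),(308,283,.02)): print(wbp(o,u,v,z))
cv2.imwrite('pics/w3.png',cv2.resize(c['pixels'][180:330,220:400,::-1],None,fx=4,fy=4))"
```

```text
0.025605745168971596
[0, 0, 0.03] [359.95690383 233.8272438 ]
[0, 0, -0.03] [273.60641807 233.81111717]
[0, 0, 0] [316.77757252 234.01869987]
[0, -0.019, 0.03] [363.82972421 244.17369231]
[0, -0.019, -0.03] [269.69450961 244.15423935]
[0.57057985 0.18254076 0.034     ]
[0.60132615 0.21951897 0.034     ]
[0.6318251  0.16170717 0.02      ]
```

View pics/w3.png

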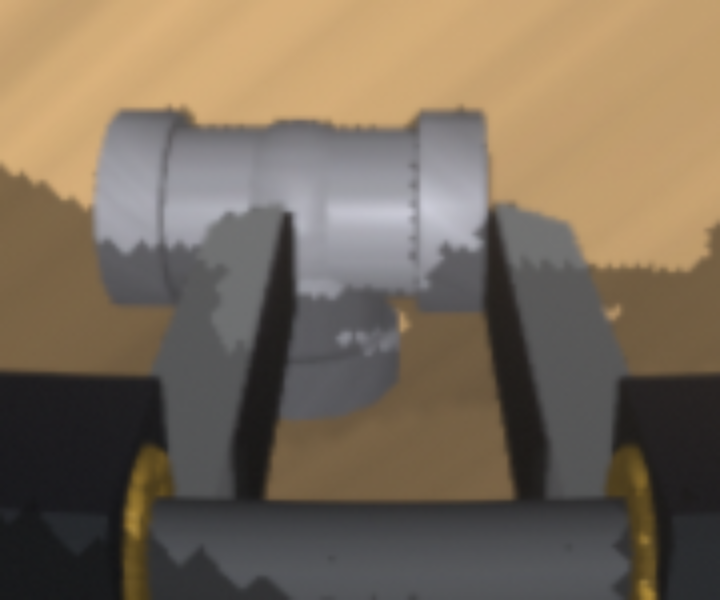

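```bash
python3 -c "
from h import *
c=camera('scene')['pixels'][:,:,::-1];cv2.imwrite('pics/s3.png',cv2.resize(c[190:270,330:440],None,fx=7,fy=7,interpolation=cv2.INTER_CUBIC))
c=camera('top')['pixels'][:,:,::-1];cv2.imwrite('pics/t3.png',cv2.resize(c[150:230,210:320],None,fx=7,fy=7,interpolation=cv2.INTER_CUBIC));print(get_obs()['grip_width'],get_obs()['force'])"
```

```text
0.017362134435249376 [0.76950858 1.11387607 0.17822232]
```

View pics/s3.png

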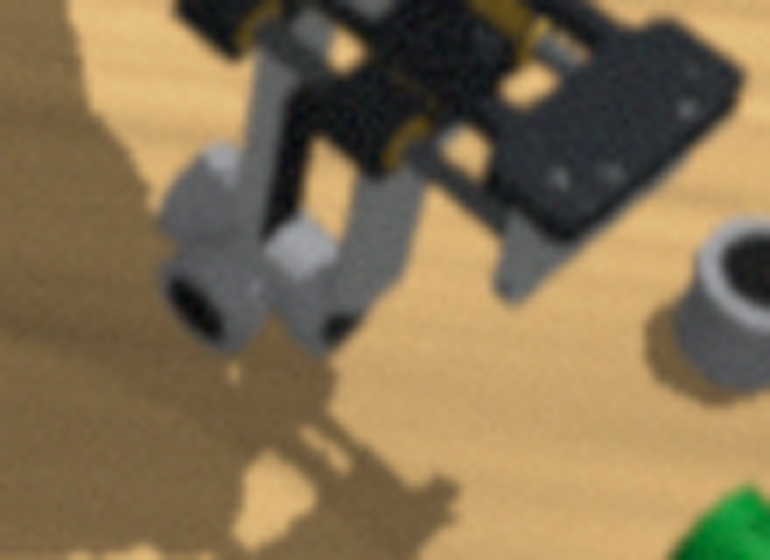

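View pics/t3.png

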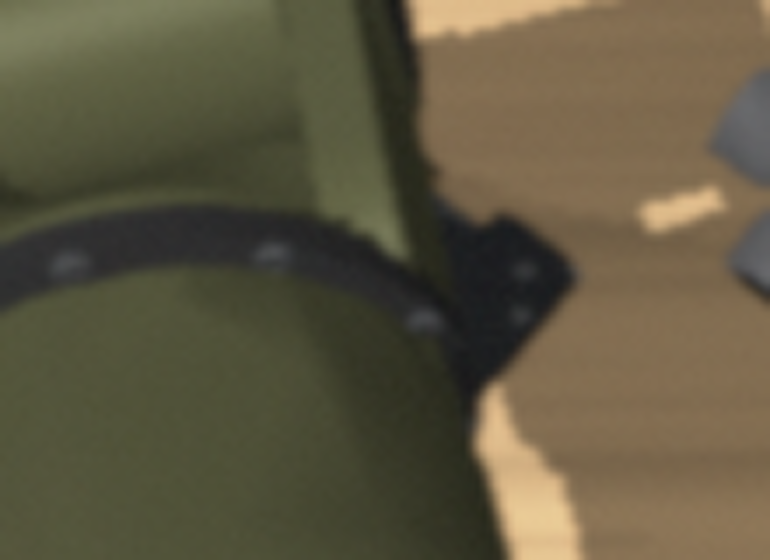

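```bash
python3 -c "
from h import *
o=get_obs();R=Rt(o);print(o['ee_pos'],o['eef_rot'],o['qpos'],o['grip_width'])
for z in(-.012,.012):
  for y in (0,-.02):
    print(z,y,(pr(SC,o['ee_pos']+R@[0,y,z])-[330,190])*7)"
```

```text
[0.6084583  0.18942144 0.01100241] [-1.57111204e+00  1.63578664e-04 -6.94027177e-01] [ 2.44364032e-01  6.69337951e-01  1.40145309e+00 -6.22814126e-05
  1.07115296e+00 -6.32375295e-01] 0.017362134435249376
-0.012 0 [269.94576    269.52742907]
-0.012 -0.02 [277.4629707  230.37305081]
0.012 0 [329.56776708 321.15904906]
0.012 -0.02 [338.40837406 282.47997924]
```

Request:
step_arm(
  targets=[
    [0, 0, 0, 0, 0, 0],
    [0, 0, 0, 0, 0, 0],
  ],
)

```text
time_s: 5.58
ee_pos: [0.6083, 0.1893, 0.0108]
eef_rot: [-1.572, 0.0, -0.694]
force: [0.3, -0.3, -0.4]
grip_width: 0.0093
```

```bash
python3 -c "
from h import *
print(get_obs()['grip_width'])
c=camera('wrist')
cv2.imwrite('pics/w4.png',cv2.resize(c['pixels'][180:330,220:400,::-1],None,fx=4,fy=4))"
```

```text
0.009284758109819586
```

View pics/w4.png

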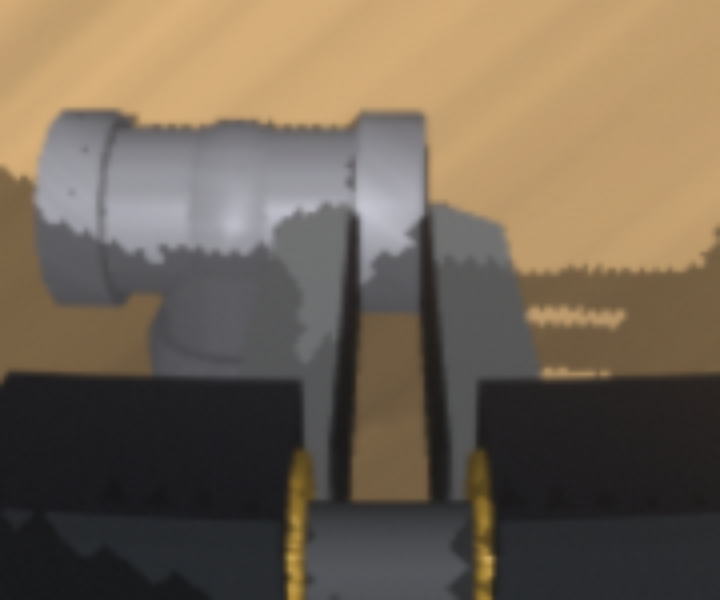

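The scene and wrist views agree on what went wrong. The finger tips show about 20 mm above the reported TCP, so they slid over the top of the tee and pushed it a little. I'll rise, open and measure again.

Request:
step_arm(
  targets=[
    [0, -20, 0, 0, 0, 0],
    [0, -40, 0, 0, 0, 0],
    [0, -30, 0, 0, 0, 0],
    [0, 0, 0, 0, 0, 0],
  ],
)

```text
time_s: 6.12
ee_pos: [0.6098, 0.1898, 0.1045]
eef_rot: [-1.567, -0.003, -0.694]
force: [0.6, -0.1, -2.4]
grip_width: 0.0092
```

Request:
step_arm(
  targets=[
    [0, 0, 0, 0, 0, 0],
    [0, 0, 0, 0, 0, 0],
    [0, 0, 0, 0, 0, 0],
    [0, 0, 0, 0, 0, 0],
    [0, 0, 0, 0, 0, 0],
    [0, 0, 0, 0, 0, 0],
    [0, 0, 0, 0, 0, 0],
    [0, 0, 0, 0, 0, 0],
  ],
  gripper=1,
)

```text
time_s: 7.12
ee_pos: [0.6086, 0.1895, 0.1011]
eef_rot: [-1.571, 0.0, -0.694]
force: [0.2, 0.2, 0.6]
grip_width: 0.0863
```

```bash
python3 -c "
from h import *
o,c=wrist('pics/w5.png');print(o['ee_pos'],o['eef_rot'],o['grip_width'])
cv2.imwrite('pics/w5c.png',cv2.resize(c['pixels'][150:300,210:410,::-1],None,fx=4,fy=4,interpolation=cv2.INTER_CUBIC))
cv2.imwrite('pics/s5.png',cv2.resize(camera('scene')['pixels'][120:280,290:490,::-1],None,fx=4,fy=3.75))"
```

```text
[0.60858383 0.18946263 0.10112821] [-1.57077936e+00  8.29474577e-06 -6.94090661e-01] 0.0862800485776642
```

View pics/w5c.png

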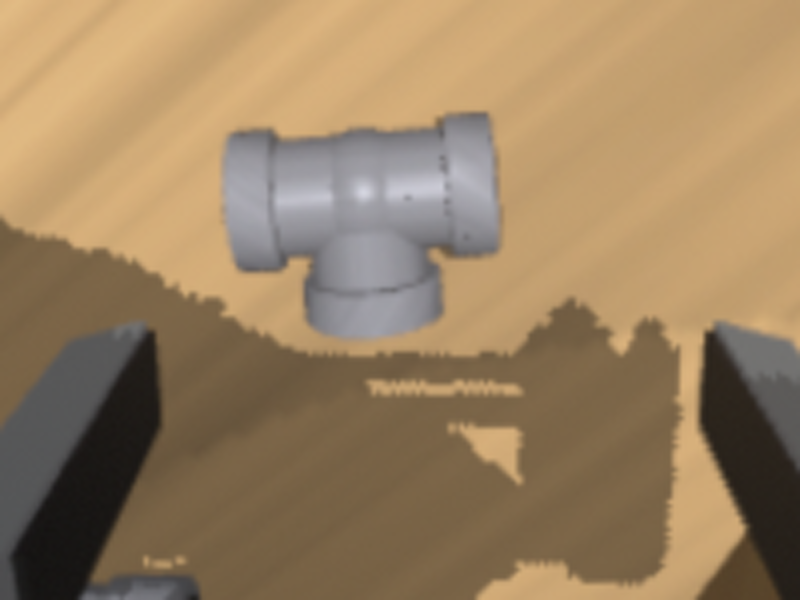

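View pics/s5.png

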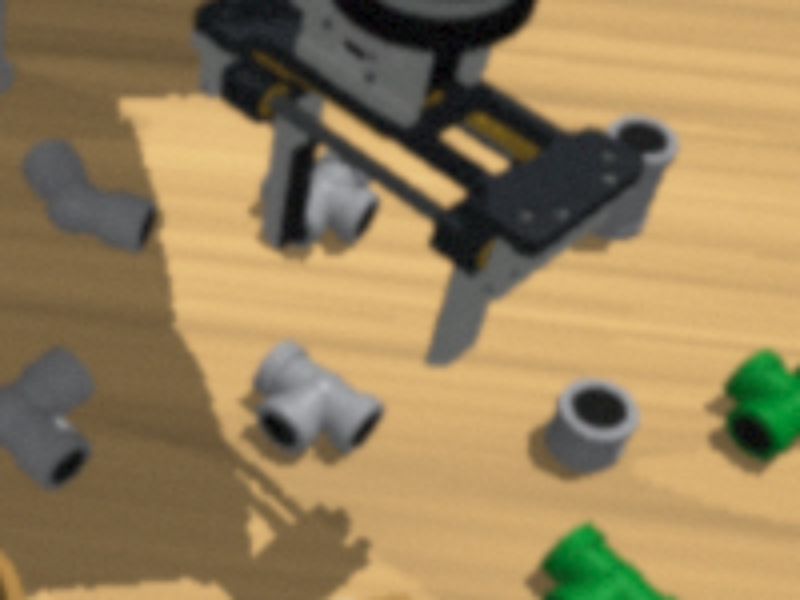

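```bash
python3 -c "
from h import *
o=get_obs();R=Rt(o)
for s in(-1,1):
  for y in(0,-.01,-.02,-.03):
    p=o['ee_pos']+R@[0,y,s*(.045+.006)];print(s,y,(pr(SC,p)-[290,120])*[4,3.75])
P=lambda u,v:wbp(o,210+u/4,150+v/4,.017)
a=P(226,200);b=P(497,185);e=P(375,330);print(a,b,e,np.hypot(*(a-b)[:2]),(a+b)/2,np.degrees(np.arctan2(*(b-a)[[1,0]])))
m=(a+b)/2;print(R.T@(m-o['ee_pos']))
"
```

```text
-1 0 [276.1868102 260.4704768]
-1 -0.01 [278.05717563 247.78904435]
-1 -0.02 [279.96771798 234.83520479]
-1 -0.03 [281.91974585 221.60008554]
1 0 [436.86167715 382.90774082]
1 -0.01 [440.68922674 370.7327385 ]
1 -0.02 [444.60480193 358.2777367 ]
1 -0.03 [448.61147465 345.53296396]
[0.57591608 0.15256355 0.017     ] [0.61447839 0.20464741 0.017     ] [0.62381278 0.15874284 0.017     ] 0.06480570811253514 [0.59519724 0.17860548 0.017     ] 53.484161997247526
[-0.00334034  0.08412066 -0.01689585]
```

```bash
python3 -c "
from h import *
print(bp(SC,290+322/4,120+390/3.75,.017))
go((.5955,.179,.04),-36.5)"
```

```text
[0.59313249 0.18299151 0.017     ]
turn ry -3.3  dx -4.3 dy 61.1 dz -16.2 | q6 -0.63 t 7.22
```

Request:
step_arm(
  targets=[
    [0, 0, 0, 0, -3.3, 0],
    [-4, 15, -15, 0, 0, 0],
    [0, 45, 0, 0, 0, 0],
    [0, 20, 0, 0, 0, 0],
    [0, 10, 0, 0, 0, 0],
    [0, 0, 0, 0, 0, 0],
    [0, 0, 0, 0, 0, 0],
  ],
)

```text
time_s: 8.1
ee_pos: [0.5971, 0.18, 0.0123]
eef_rot: [-1.569, -0.001, -0.636]
force: [-0.4, -0.7, -0.1]
grip_width: 0.0941
```

```bash
python3 -c "
from h import *
o,c=wrist('pics/w6.png');print(o['ee_pos'],o['force'])
cv2.imwrite('pics/w6c.png',cv2.resize(c['pixels'][150:300,210:410,::-1],None,fx=4,fy=4,interpolation=cv2.INTER_CUBIC))
cv2.imwrite('pics/s6.png',cv2.resize(camera('scene')['pixels'][170:270,320:440,::-1],None,fx=5,fy=5))"
```

```text
[0.59711593 0.18001334 0.01232205] [-0.44425323 -0.72906769 -0.10535006]
```

View pics/w6c.png

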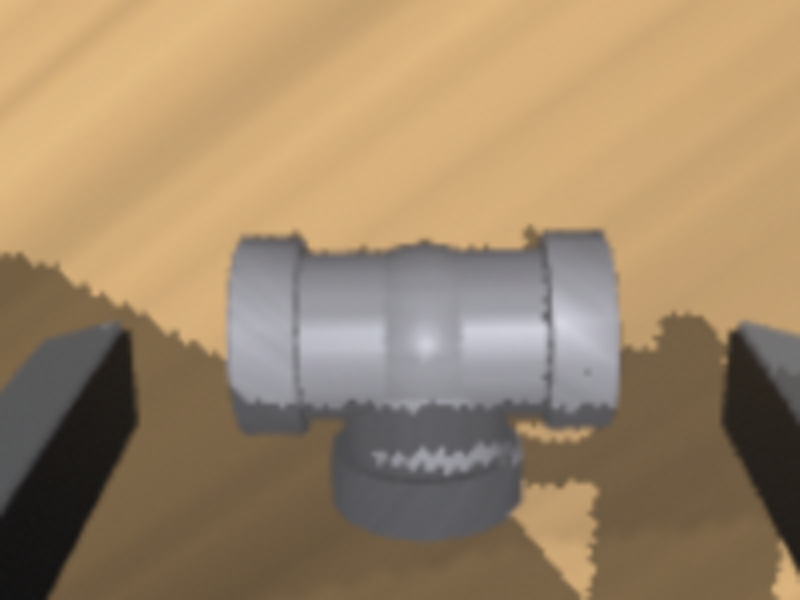

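View pics/s6.png

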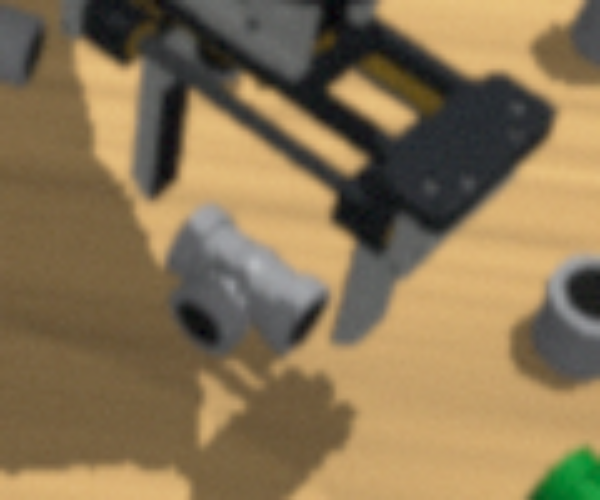

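Request:
step_arm(
  targets=[
    [0, 5, 0, 0, 0, 0],
    [0, 3, 0, 0, 0, 0],
    [0, 0, 0, 0, 0, 0],
  ],
)

```text
time_s: 8.57
ee_pos: [0.5962, 0.1797, 0.0027]
eef_rot: [-1.571, 0.0, -0.637]
force: [0.0, 0.1, 0.5]
grip_width: 0.0938
```

Request:
step_arm(
  targets=[
    [0, 3, 0, 0, 0, 0],
    [0, 0, 0, 0, 0, 0],
  ],
)

```text
time_s: 8.82
ee_pos: [0.5963, 0.1797, -0.0002]
eef_rot: [-1.571, 0.0, -0.637]
force: [0.7, -0.0, -0.9]
grip_width: 0.0943
```

Request:
step_arm(
  targets=[
    [0, 3, 0, 0, 0, 0],
    [0, 0, 0, 0, 0, 0],
  ],
)

```text
time_s: 9.07
ee_pos: [0.5963, 0.1797, -0.0031]
eef_rot: [-1.571, 0.0, -0.636]
force: [0.1, -0.5, 0.2]
grip_width: 0.094
```

Request:
step_arm(
  targets=[
    [0, 3, 0, 0, 0, 0],
    [0, 0, 0, 0, 0, 0],
  ],
)

```text
time_s: 9.32
ee_pos: [0.5963, 0.1797, -0.0062]
eef_rot: [-1.571, 0.0, -0.636]
force: [-0.1, -0.2, -0.0]
grip_width: 0.0937
```

Request:
step_arm(
  targets=[
    [0, 3, 0, 0, 0, 0],
    [0, 0, 0, 0, 0, 0],
  ],
)

```text
time_s: 9.57
ee_pos: [0.5963, 0.1797, -0.0092]
eef_rot: [-1.571, 0.0, -0.637]
force: [0.8, -0.5, -0.3]
grip_width: 0.0941
```

```bash
python3 -c "
from h import *
o,c=wrist('pics/w7.png');print(o['ee_pos'],o['force'])
a=cv2.resize(c['pixels'][150:300,210:410,::-1],None,fx=2.6,fy=2.6)
b=cv2.resize(camera('scene')['pixels'][170:270,320:440,::-1],None,fx=5,fy=5)
cv2.imwrite('pics/s7.png',b)"
```

```text
[ 0.59628685  0.17974635 -0.00916323] [ 0.76250902 -0.51310269 -0.32100931]
```

View pics/s7.png

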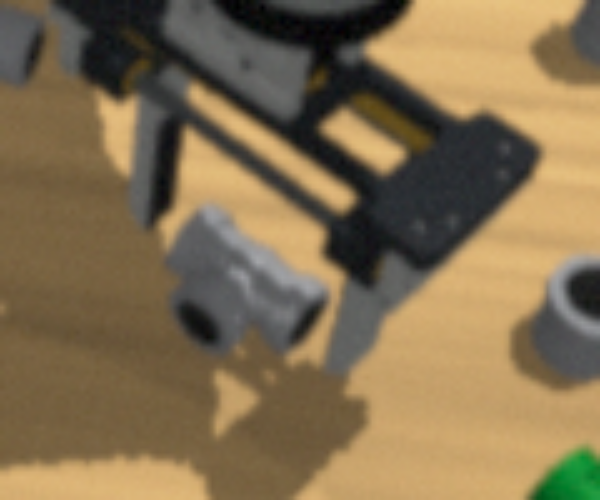

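The tips are now about 10 mm above the table on either side of the tee, so I'll close.

Request:
step_arm(
  targets=[
    [0, 0, 0, 0, 0, 0],
    [0, 0, 0, 0, 0, 0],
    [0, 0, 0, 0, 0, 0],
    [0, 0, 0, 0, 0, 0],
    [0, 0, 0, 0, 0, 0],
  ],
  gripper=-1,
  squeeze=45,
)

```text
time_s: 10.3
ee_pos: [0.5964, 0.1798, -0.0089]
eef_rot: [-1.571, 0.0, -0.636]
force: [0.0, -0.8, -0.9]
grip_width: 0.0618
```

Request:
step_arm(
  targets=[
    [0, 0, 0, 0, 0, 0],
  ],
)

```text
time_s: 10.42
ee_pos: [0.5964, 0.1798, -0.0089]
eef_rot: [-1.571, -0.0, -0.637]
force: [0.3, 0.7, -0.0]
grip_width: 0.0614
```

Request:
step_arm(
  targets=[
    [0, -20, 0, 0, 0, 0],
    [0, -40, 0, 0, 0, 0],
    [0, -45, 0, 0, 0, 0],
    [0, -45, 0, 0, -7.3, 0],
    [0, 0, 0, 0, -7.3, 0],
    [0, 0, 0, 0, -7.3, 0],
    [0, 0, 0, 0, -7.3, 0],
    [0, 0, 0, 0, -7.3, 0],
    [0, 0, 0, 0, 0, 0],
  ],
)

```text
time_s: 11.55
ee_pos: [0.5964, 0.1798, 0.1422]
eef_rot: [-1.571, -0.001, -0.0]
force: [-0.4, -0.5, -2.2]
grip_width: 0.0615
```

```bash
python3 -c "
from h import *
o,c=wrist('pics/w8.png');print(o['ee_pos'],o['grip_width'],o['force'])
go((.58,-.288,.14),0)"
```

```text
[0.59644814 0.17978596 0.14223259] 0.06146473530057543 [-0.44537808 -0.53740918 -2.17181788]
turn ry -0.1  dx -16.4 dy 2.0 dz -467.8 | q6 -1.33 t 11.60
```

View pics/w8.png

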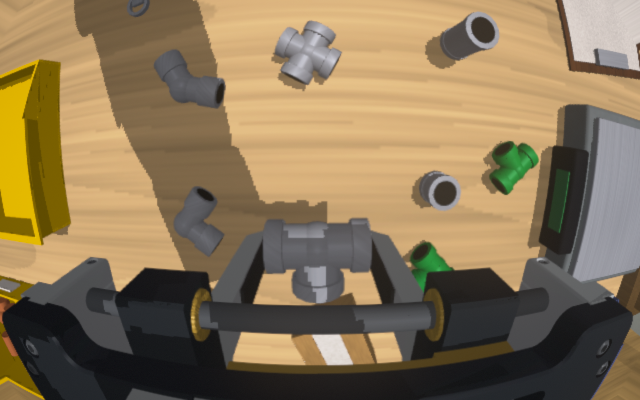

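The tee is held: it sits level between the pads at (317,248), opening 61 mm, with 2 N of weight. Next I'll carry it to the bin.

Request:
step_arm(
  targets=[
    [-2, 0, -40, 0, 0, 0],
    [-2, 0, -58, 0, 0, 0],
    [-2, 0, -58, 0, 0, 0],
    [-2, 0, -58, 0, 0, 0],
    [-2, 0, -58, 0, 0, 0],
    [-2, 0, -58, 0, 0, 0],
    [-2, 0, -58, 0, 0, 0],
    [-2, 0, -50, 0, 0, 0],
    [0, 0, -30, 0, 0, 0],
    [0, 0, 0, 0, 0, 0],
    [0, 0, 0, 0, 0, 0],
  ],
)

```text
time_s: 12.98
ee_pos: [0.5807, -0.2876, 0.1413]
eef_rot: [-1.571, 0.0, -0.001]
force: [-0.2, 0.7, -1.8]
grip_width: 0.0615
```

```bash
python3 -c "
from h import *
o,c=wrist('pics/w9.png');print(o['ee_pos'],o['grip_width'],o['force'])
go((.58,-.288,.02),0)"
```

```text
[ 0.5807367  -0.28756639  0.14130121] 0.061500658184399495 [-0.21064849  0.68656372 -1.84568872]
turn ry 0.0  dx -0.9 dy 121.4 dz -0.7 | q6 -2.09 t 13.03
```

View pics/w9.png

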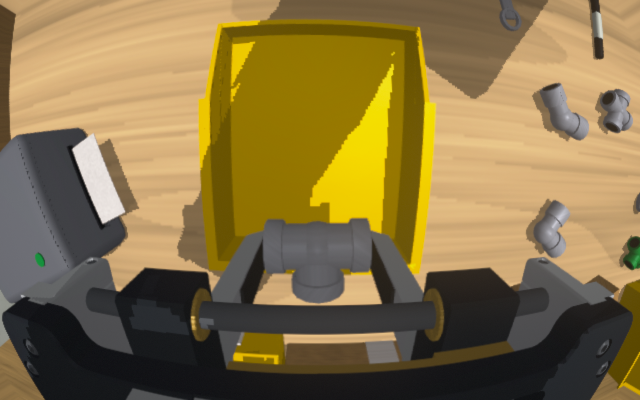

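```bash
python3 -c "
from h import *
o=get_obs()
for n,u,v,z in(('backL',207,265,.075),('backR',428,268,.075),('frontL',222,24,.045),('frontR',420,30,.045),('stepL',203,100,.075),('stepR',432,103,.075)):print(n,wbp(o,u,v,z))
c=camera('wrist');cv2.imwrite('pics/w9c.png',cv2.resize(c['pixels'][190:300,190:440,::-1],None,fx=3.2,fy=3.2))
t=camera('top');cv2.imwrite('pics/t9.png',cv2.resize(t['pixels'][150:290,415:545,::-1],None,fx=4,fy=4))
"
```

```text
backL [ 0.64197447 -0.39830544  0.075     ]
backR [ 0.6451867  -0.17637415  0.075     ]
frontL [ 0.40298688 -0.38190026  0.045     ]
frontR [ 0.40855101 -0.18641232  0.045     ]
stepL [ 0.48302615 -0.38938688  0.075     ]
stepR [ 0.48560678 -0.18599252  0.075     ]
```

View pics/w9c.png

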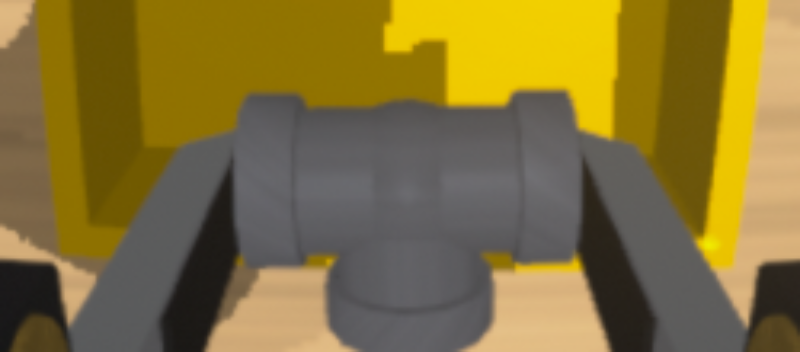

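View pics/t9.png

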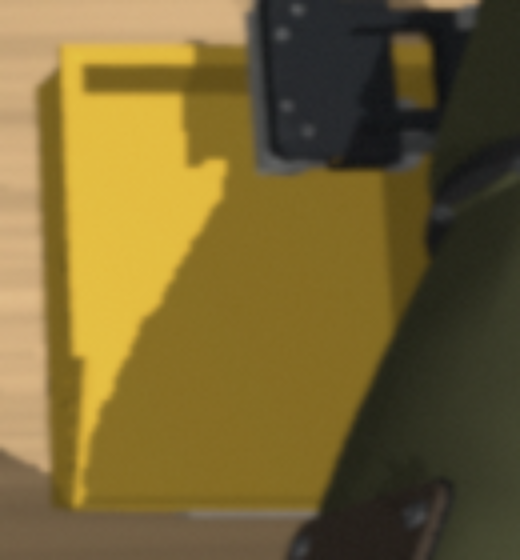

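Request:
step_arm(
  targets=[
    [0, 30, 0, 0, 0, 0],
    [0, 40, 0, 0, 0, 0],
    [0, 35, 0, 0, 0, 0],
    [0, 20, 0, 0, 0, 0],
    [0, 10, 0, 0, 0, 0],
    [0, 5, 0, 0, 0, 0],
    [0, 0, 0, 0, 0, 0],
    [0, 0, 0, 0, 0, 0],
  ],
)

```text
time_s: 14.12
ee_pos: [0.5811, -0.2885, 0.002]
eef_rot: [-1.572, -0.001, 0.001]
force: [0.5, 0.1, -2.3]
grip_width: 0.0615
```

Request:
step_arm(
  targets=[
    [0, 3, 0, 0, 0, 0],
    [0, 0, 0, 0, 0, 0],
  ],
)

```text
time_s: 14.38
ee_pos: [0.5806, -0.2882, -0.002]
eef_rot: [-1.571, 0.0, 0.001]
force: [0.4, -0.2, -2.4]
grip_width: 0.0618
```

Request:
step_arm(
  targets=[
    [0, 0, 0, 0, 0, 0],
    [0, 0, 0, 0, 0, 0],
    [0, 0, 0, 0, 0, 0],
  ],
  gripper=0.75,
)

```text
time_s: 14.75
ee_pos: [0.5808, -0.2883, -0.0017]
eef_rot: [-1.571, -0.0, 0.001]
force: [0.3, -0.7, -0.7]
grip_width: 0.0821
```

Request:
step_arm(
  targets=[
    [0, -20, 0, 0, 0, 0],
    [0, -40, 0, 0, 0, 0],
    [0, -45, 0, 0, 0, 0],
    [0, -45, 0, 0, 0, 0],
    [0, 0, 0, 0, 0, 0],
  ],
)

```text
time_s: 15.38
ee_pos: [0.5822, -0.289, 0.1538]
eef_rot: [-1.575, -0.007, 0.001]
force: [0.4, 0.2, 0.5]
grip_width: 0.0822
```

```bash
python3 -c "
from h import *
o,c=wrist('pics/w10.png');print(o['ee_pos'],o['grip_width'],o['force'])
t=camera('top');cv2.imwrite('pics/t10.png',t['pixels'][:,:,::-1])
"
```

```text
[ 0.5821553  -0.28900184  0.15375087] 0.0821533980833987 [0.41081427 0.19808824 0.4657119 ]
```

View pics/w10.png

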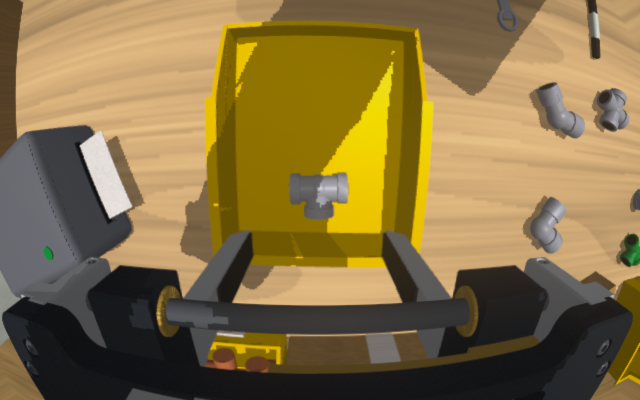

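View pics/t10.png

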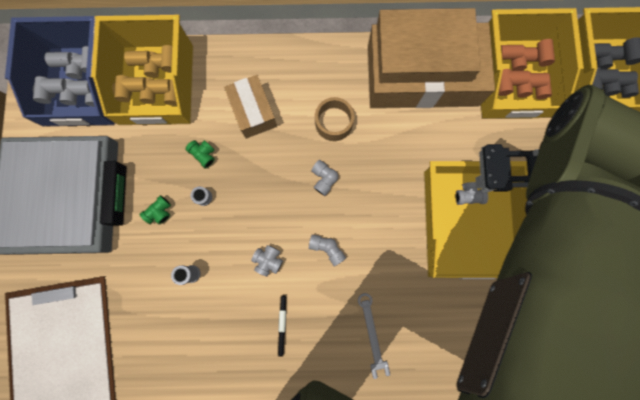

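The tee lies in the bin at (318,190) in the wrist view. In the top view the other pieces have not moved. Next is the elbow: I'll grip across its arm B.

```bash
python3 -c "
from h import *
go((.607,.046,.13),-38.2)"
```

```text
turn ry 38.2  dx -186.0 dy 18.9 dz 278.9 | q6 -2.09 t 15.47
```

Request:
step_arm(
  targets=[
    [0, 0, 0, 0, 9.6, 0],
    [0, 0, 0, 0, 9.6, 0],
    [0, 0, 0, 0, 9.6, 0],
    [0, 0, 0, 0, 9.4, 0],
    [-25, 0, 38, 0, 0, 0],
    [-36, 0, 54, 0, 0, 0],
    [-36, 0, 54, 0, 0, 0],
    [-36, 0, 54, 0, 0, 0],
    [-33, 5, 50, 0, 0, 0],
    [-20, 10, 29, 0, 0, 0],
    [0, 0, 0, 0, 0, 0],
    [0, 0, 0, 0, 0, 0],
  ],
  gripper=1,
)

```text
time_s: 16.98
ee_pos: [0.606, 0.0382, 0.1326]
eef_rot: [-1.572, 0.001, -0.666]
force: [-0.1, -0.8, 0.1]
grip_width: 0.094
```

```bash
python3 -c "
from h import *
o,c=wrist('pics/w11.png');print(o['ee_pos'],o['eef_rot'],o['grip_width'])
cv2.imwrite('pics/w11c.png',cv2.resize(c['pixels'][130:290,220:420,::-1],None,fx=4,fy=3.75,interpolation=cv2.INTER_CUBIC))"
```

```text
[0.60603868 0.03824217 0.13261675] [-1.57162860e+00  7.89454577e-04 -6.66335068e-01] 0.09401884096385434
```

View pics/w11c.png

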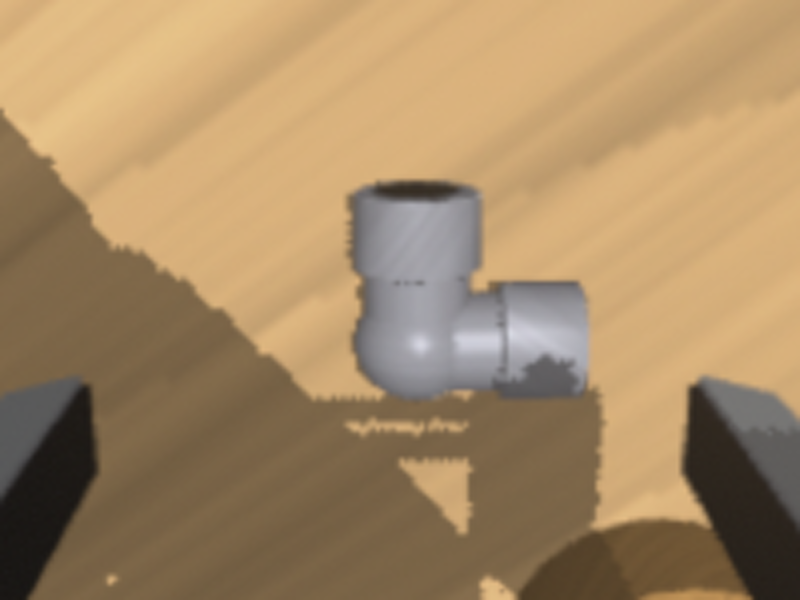

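The elbow has a corner at (324,222) and a vertical arm in line with the jaws. The centre of that arm's collar is at (324,193).

```bash
python3 -c "
from h import *
o=get_obs();R=Rt(o)
for p in((324.2,193.5),(324.5,222),(324,181)):
  w=wbp(o,*p,.017);print(w,R.T@(w-o['ee_pos'])*1000)
w=wbp(o,367,221,.017);print(w,R.T@(w-o['ee_pos'])*1000)
"
```

```text
[0.60988756 0.04327841 0.017     ] [ -0.43595653 115.88885593   6.62773975]
[0.63493835 0.02421165 0.017     ] [ 31.04117005 115.87646343   7.1506981 ]
[0.59922534 0.05132128 0.017     ] [-13.78858349 115.89413971   6.34828411]
[0.66271472 0.06108693 0.017     ] [ 30.04332171 115.85533338  53.30604908]
```

Request:
step_arm(
  targets=[
    [-2, 20, 7, 0, 0, 0],
    [0, 40, 0, 0, 0, 0],
    [0, 40, 0, 0, 0, 0],
    [0, 20, 0, 0, 0, 0],
    [0, 10, 0, 0, 0, 0],
    [0, 5, 0, 0, 0, 0],
    [0, 0, 0, 0, 0, 0],
  ],
)

```text
time_s: 17.9
ee_pos: [0.6095, 0.0456, -0.0012]
eef_rot: [-1.57, -0.001, -0.666]
force: [0.1, 0.4, -0.0]
grip_width: 0.094
```

Request:
step_arm(
  targets=[
    [0, 2, 0, 0, 0, 0],
    [0, 0, 0, 0, 0, 0],
  ],
)

```text
time_s: 18.15
ee_pos: [0.6092, 0.0456, -0.0035]
eef_rot: [-1.57, -0.0, -0.666]
force: [0.1, 0.3, -0.4]
grip_width: 0.094
```

```bash
python3 -c "
from h import *
o,c=wrist('pics/w12.png');print(o['ee_pos'],o['eef_rot'],o['grip_width'])
cv2.imwrite('pics/w12c.png',cv2.resize(c['pixels'][150:310,220:420,::-1],None,fx=4,fy=3.75,interpolation=cv2.INTER_CUBIC))"
```

```text
[ 0.60924539  0.04563879 -0.00351538] [-1.57042913e+00 -4.57439794e-04 -6.66117101e-01] 0.09398203473187615
```

View pics/w12c.png

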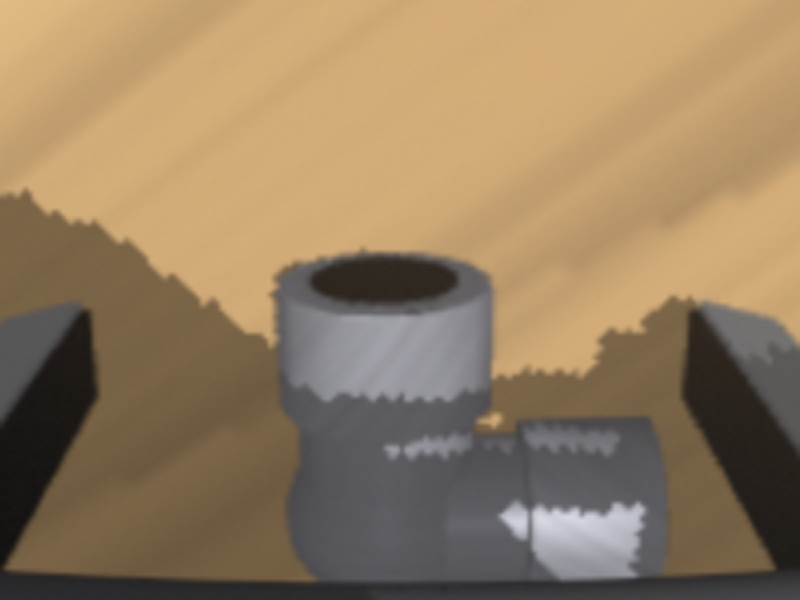

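Request:
step_arm(
  targets=[
    [-1, 3, 0, 0, 0, 0],
    [0, 3, 0, 0, 0, 0],
    [0, 0, 0, 0, 0, 0],
  ],
)

```text
time_s: 18.58
ee_pos: [0.6081, 0.0463, -0.0103]
eef_rot: [-1.571, 0.0, -0.666]
force: [-0.4, -0.4, 0.7]
grip_width: 0.0939
```

Request:
step_arm(
  targets=[
    [0, 0, 0, 0, 0, 0],
    [0, 0, 0, 0, 0, 0],
    [0, 0, 0, 0, 0, 0],
    [0, 0, 0, 0, 0, 0],
    [0, 0, 0, 0, 0, 0],
    [0, 0, 0, 0, 0, 0],
    [0, 0, 0, 0, 0, 0],
    [0, 0, 0, 0, 0, 0],
  ],
  gripper=-1,
  squeeze=50,
)

```text
time_s: 19.58
ee_pos: [0.6083, 0.0462, -0.0099]
eef_rot: [-1.571, -0.0, -0.666]
force: [0.5, -0.4, 0.4]
grip_width: 0.0329
```

Request:
step_arm(
  targets=[
    [0, -20, 0, 0, 0, 0],
    [0, -40, 0, 0, 0, 0],
    [0, -45, 0, 0, 0, 0],
    [0, -45, 0, 0, -9.5, 0],
    [0, 0, 0, 0, -9.5, 0],
    [0, 0, 0, 0, -9.5, 0],
    [0, 0, 0, 0, -9.7, 0],
    [0, 0, 0, 0, 0, 0],
  ],
)

```text
time_s: 20.58
ee_pos: [0.6082, 0.0463, 0.1412]
eef_rot: [-1.571, -0.001, -0.0]
force: [0.2, 0.3, -3.0]
grip_width: 0.033
```

```bash
python3 -c "
from h import *
o,c=wrist('pics/w13.png');print(o['ee_pos'],o['grip_width'],o['force'])
go((.445,-.25,.15),0)"
```

```text
[0.60824501 0.04627055 0.14119628] 0.033008053458881186 [ 0.18867085  0.28396404 -3.04779656]
turn ry -0.2  dx -163.3 dy -9.0 dz -296.3 | q6 -1.55 t 20.62
```

View pics/w13.png

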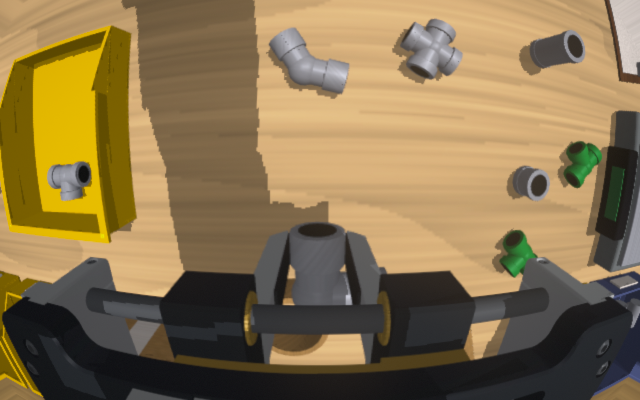

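The elbow is held upright in line at (318,260), opening 33 mm. I'll carry it to the front left of the bin.

Request:
step_arm(
  targets=[
    [-16, 0, -30, 0, 0, 0],
    [-30, 0, -55, 0, 0, 0],
    [-30, 0, -55, 0, 0, 0],
    [-30, 0, -55, 0, 0, 0],
    [-30, 0, -55, 0, 0, 0],
    [-20, 0, -32, 0, 0, 0],
    [-7, 0, -14, 0, 0, 0],
    [0, 0, 0, 0, 0, 0],
    [0, 0, 0, 0, 0, 0],
  ],
)

```text
time_s: 21.75
ee_pos: [0.4464, -0.2483, 0.1402]
eef_rot: [-1.571, -0.0, 0.001]
force: [-1.1, 0.2, -1.3]
grip_width: 0.0329
```

```bash
python3 -c "
from h import *
o,c=wrist('pics/w14.png');print(o['ee_pos'],o['grip_width'],o['force'])
go((.445,-.25,0),0)"
```

```text
[ 0.44638186 -0.24834302  0.14016555] 0.03285368885334876 [-1.13004756  0.18997091 -1.26534644]
turn ry 0.1  dx -1.4 dy 140.1 dz -1.7 | q6 -2.15 t 21.80
```

View pics/w14.png

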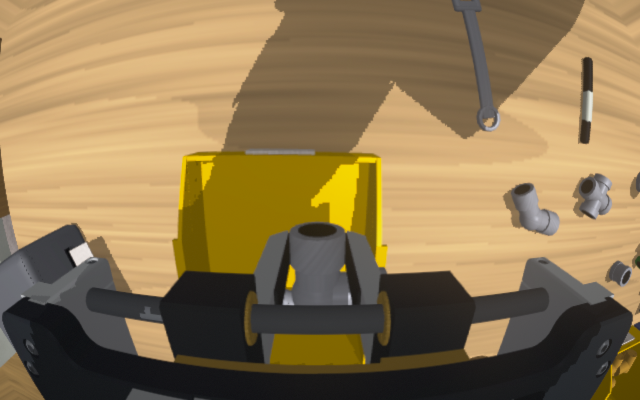

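Request:
step_arm(
  targets=[
    [0, 20, -15, 0, 0, 0],
    [0, 40, -10, 0, 0, 0],
    [0, 35, -2, 0, 0, 0],
    [0, 25, 0, 0, 0, 0],
    [0, 12, 0, 0, 0, 0],
    [0, 6, 0, 0, 0, 0],
    [0, 0, 0, 0, 0, 0],
  ],
)

```text
time_s: 22.68
ee_pos: [0.4461, -0.2763, 0.0025]
eef_rot: [-1.571, -0.0, 0.001]
force: [0.8, 0.9, -1.6]
grip_width: 0.033
```

Request:
step_arm(
  targets=[
    [0, 3, 0, 0, 0, 0],
    [0, 0, 0, 0, 0, 0],
  ],
)

```text
time_s: 22.92
ee_pos: [0.4459, -0.2764, -0.0006]
eef_rot: [-1.571, -0.0, 0.0]
force: [-0.5, -0.3, -3.2]
grip_width: 0.0332
```

Request:
step_arm(
  targets=[
    [0, 3, 0, 0, 0, 0],
    [0, 0, 0, 0, 0, 0],
  ],
)

```text
time_s: 23.18
ee_pos: [0.4456, -0.2763, -0.004]
eef_rot: [-1.571, 0.0, 0.0]
force: [-0.8, 0.4, -2.1]
grip_width: 0.0329
```

Request:
step_arm(
  targets=[
    [0, 0, 0, 0, 0, 0],
    [0, 0, 0, 0, 0, 0],
    [0, 0, 0, 0, 0, 0],
    [0, 0, 0, 0, 0, 0],
  ],
  gripper=0.25,
)

```text
time_s: 23.68
ee_pos: [0.4458, -0.2764, -0.0038]
eef_rot: [-1.571, -0.0, 0.001]
force: [-0.2, -0.1, -0.1]
grip_width: 0.0586
```

Request:
step_arm(
  targets=[
    [0, -20, 0, 0, 0, 0],
    [0, -40, 0, 0, 0, 0],
    [0, -45, 0, 0, 0, 0],
    [0, -45, 0, 0, 0, 0],
    [0, -20, 0, 0, 0, 0],
    [0, 0, 0, 0, 0, 0],
  ],
)

```text
time_s: 24.42
ee_pos: [0.4462, -0.2766, 0.1673]
eef_rot: [-1.572, -0.002, 0.001]
force: [0.3, -0.0, -0.1]
grip_width: 0.0588
```

```bash
python3 -c "
from h import *
o,c=wrist('pics/w15.png');print(o['ee_pos'],o['grip_width'],o['force'])
go((.40,.30,.16),None)"
```

```text
[ 0.44621697 -0.27664589  0.16729148] 0.05877428322098079 [ 0.32974485 -0.01918135 -0.0848095 ]
turn ry -0.0  dx -45.4 dy 5.8 dz 576.3 | q6 -2.20 t 24.48
```

View pics/w15.png

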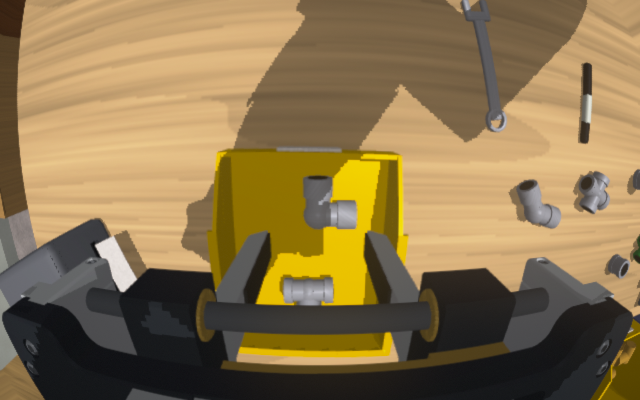

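The elbow lies in the bin at (318,200). Next is the tall coupling, with the jaws along world x (yaw -90°).

Request:
step_arm(
  targets=[
    [0, 0, 0, 0, 10, 0],
    [0, 0, 0, 0, 10, 0],
    [0, 0, 0, 0, 10, 0],
    [0, 0, 0, 0, 10, 0],
    [0, 0, 0, 0, 10, 0],
    [0, 0, 0, 0, 10, 0],
    [0, 0, 0, 0, 10, 0],
    [0, 0, 0, 0, 10, 0],
    [0, 0, 0, 0, 10, 0],
  ],
  gripper=1,
)

```text
time_s: 25.6
ee_pos: [0.4453, -0.276, 0.1644]
eef_rot: [-1.573, 0.001, -1.576]
force: [-0.2, 0.5, 0.8]
grip_width: 0.0939
```

Request:
step_arm(
  targets=[
    [-30, 0, 0, 0, 0, 0],
    [-55, 0, -3, 0, 0, 0],
    [-58, 0, -3, 0, 0, 0],
    [-58, 0, -3, 0, 0, 0],
    [-58, 0, -3, 0, 0, 0],
    [-58, 0, -3, 0, 0, 0],
    [-58, 0, -3, 0, 0, 0],
    [-58, 0, -3, 0, 0, 0],
    [-58, 0, -3, 0, 0, 0],
    [-58, 0, -2, 0, 0, 0],
    [-45, 0, 0, 0, 0, 0],
    [0, 0, 0, 0, 0, 0],
  ],
)

```text
time_s: 27.1
ee_pos: [0.4183, 0.3195, 0.164]
eef_rot: [-1.573, -0.001, -1.567]
force: [0.1, -0.3, -0.1]
grip_width: 0.094
```

```bash
python3 -c "
from h import *
o,c=wrist('pics/w16.png');print(o['ee_pos'],o['eef_rot'],o['grip_width'],o['force'])
go((.4203,.3408,.16),-90)"
```

```text
[0.41830372 0.31952162 0.16399424] [-1.57334987e+00 -1.49199144e-03 -1.56701818e+00] 0.09402155267890305 [ 0.11508491 -0.27518109 -0.0570653 ]
turn ry 0.1  dx -22.7 dy 4.2 dz 1.7 | q6 0.58 t 27.15
```

View pics/w16.png

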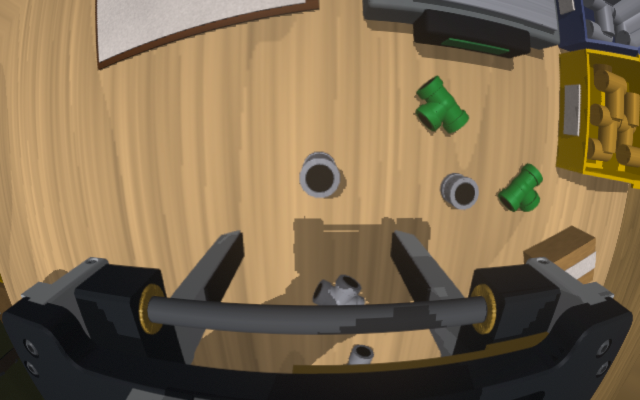

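The coupling's top ring is centred at (320,177).

```bash
python3 -c "
from h import *
o=get_obs();R=Rt(o)
w=wbp(o,320,177,.07);print(w,R.T@(w-o['ee_pos'])*1000)"
```

```text
[0.42027405 0.33979016 0.07      ] [-21.86637059  94.17655881   1.99863158]
```

Request:
step_arm(
  targets=[
    [-15, 0, 2, 0, 0, 0],
    [-6, 0, 0, 0, 0, 0],
    [0, 30, 0, 0, 0, 0],
    [0, 20, 0, 0, 0, 0],
    [0, 0, 0, 0, 0, 0],
  ],
)

```text
time_s: 27.78
ee_pos: [0.421, 0.3381, 0.115]
eef_rot: [-1.573, -0.001, -1.571]
force: [0.2, -0.2, 0.9]
grip_width: 0.094
```

```bash
python3 -c "
from h import *
o,c=wrist('pics/w17.png');print(o['ee_pos'],o['eef_rot'],o['grip_width'],o['force'])
cv2.imwrite('pics/w17c.png',cv2.resize(c['pixels'][150:310,220:420,::-1],None,fx=4,fy=3.75,interpolation=cv2.INTER_CUBIC))"
```

```text
[0.42100292 0.33806724 0.11504054] [-1.57281918e+00 -1.41970870e-03 -1.57080015e+00] 0.09396560833820157 [ 0.1719995  -0.23221683  0.92516781]
```

View pics/w17c.png

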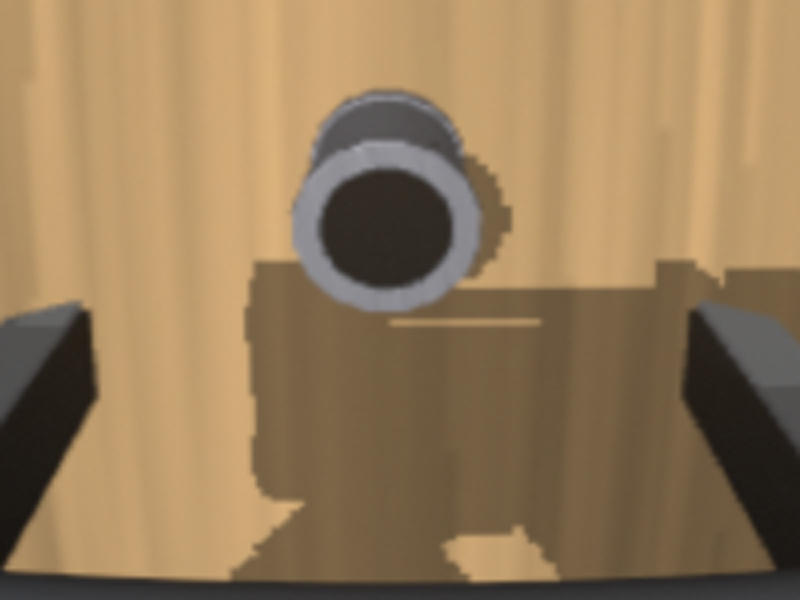

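Request:
step_arm(
  targets=[
    [-2, 30, 0, 0, 0, 0],
    [0, 35, 0, 0, 0, 0],
    [0, 25, 0, 0, 0, 0],
    [0, 12, 0, 0, 0, 0],
    [0, 3, 0, 0, 0, 0],
    [0, 0, 0, 0, 0, 0],
  ],
)

```text
time_s: 28.58
ee_pos: [0.4219, 0.341, 0.0121]
eef_rot: [-1.57, 0.001, -1.57]
force: [-0.3, 0.1, -0.3]
grip_width: 0.0941
```

Request:
step_arm(
  targets=[
    [0, 0, 0, 0, 0, 0],
    [0, 0, 0, 0, 0, 0],
    [0, 0, 0, 0, 0, 0],
    [0, 0, 0, 0, 0, 0],
    [0, 0, 0, 0, 0, 0],
    [0, 0, 0, 0, 0, 0],
    [0, 0, 0, 0, 0, 0],
    [0, 0, 0, 0, 0, 0],
  ],
  gripper=-1,
  squeeze=50,
)

```text
time_s: 29.58
ee_pos: [0.4214, 0.3407, 0.0111]
eef_rot: [-1.571, -0.0, -1.57]
force: [-0.4, -0.2, 0.8]
grip_width: 0.039
```

Request:
step_arm(
  targets=[
    [0, -20, 0, 0, 0, 0],
    [0, -40, 0, 0, 0, 0],
    [0, -45, 0, 0, 0, 0],
    [0, -45, 0, 0, 0, 0],
    [0, 0, 0, 0, 0, 0],
  ],
)

```text
time_s: 30.2
ee_pos: [0.4224, 0.3414, 0.164]
eef_rot: [-1.566, 0.003, -1.57]
force: [0.2, 0.7, -3.3]
grip_width: 0.0387
```

```bash
python3 -c "
from h import *
o,c=wrist('pics/w18.png');print(o['ee_pos'],o['grip_width'],o['force'])
go((.46,-.343,.16),-90)"
```

```text
[0.42243422 0.34137551 0.16399817] 0.03870812234868153 [ 0.17583299  0.70529645 -3.30789188]
turn ry 0.0  dx 683.8 dy 1.5 dz 38.4 | q6 0.61 t 30.25
```

View pics/w18.png

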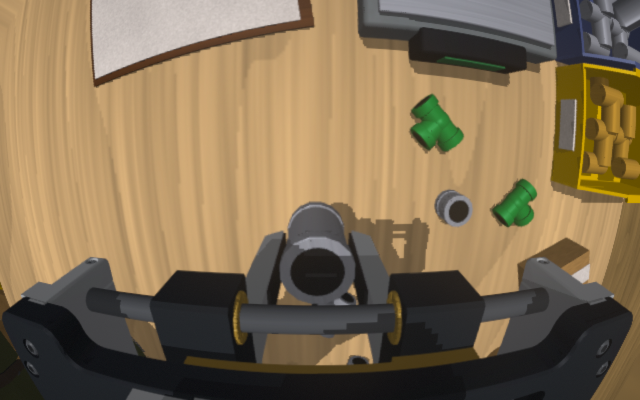

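The coupling is held upright at (318,265), opening 39 mm. I'll carry it to the bin.

Request:
step_arm(
  targets=[
    [30, 0, 2, 0, 0, 0],
    [50, 0, 3, 0, 0, 0],
    [58, 0, 3, 0, 0, 0],
    [58, 0, 4, 0, 0, 0],
    [58, 0, 4, 0, 0, 0],
    [58, 0, 4, 0, 0, 0],
    [58, 0, 3, 0, 0, 0],
    [58, 0, 3, 0, 0, 0],
    [58, 0, 3, 0, 0, 0],
    [58, 0, 3, 0, 0, 0],
    [58, 0, 3, 0, 0, 0],
    [50, 0, 3, 0, 0, 0],
  ],
)

```text
time_s: 31.75
ee_pos: [0.4588, -0.313, 0.1587]
eef_rot: [-1.573, 0.002, -1.571]
force: [1.1, 0.3, -3.4]
grip_width: 0.0385
```

Request:
step_arm(
  targets=[
    [25, 0, 0, 0, 0, 0],
    [0, 0, 0, 0, 0, 0],
    [0, 0, 0, 0, 0, 0],
  ],
)

```text
time_s: 32.12
ee_pos: [0.4594, -0.3353, 0.1597]
eef_rot: [-1.573, 0.002, -1.57]
force: [-0.3, 0.4, -3.4]
grip_width: 0.0388
```

```bash
python3 -c "
from h import *
o,c=wrist('pics/w19.png');print(o['ee_pos'],o['grip_width'],o['force'])
go((.46,-.343,.016),-90)
t=camera('scene');cv2.imwrite('pics/s19.png',cv2.resize(t['pixels'][60:260,60:260,::-1],None,fx=3,fy=3))"
```

```text
[ 0.45941681 -0.33527051  0.15973893] 0.03882205936407943 [-0.29448535  0.39363058 -3.36019977]
turn ry 0.1  dx 7.8 dy 144.3 dz 0.3 | q6 -0.70 t 32.17
```

View pics/w19.png

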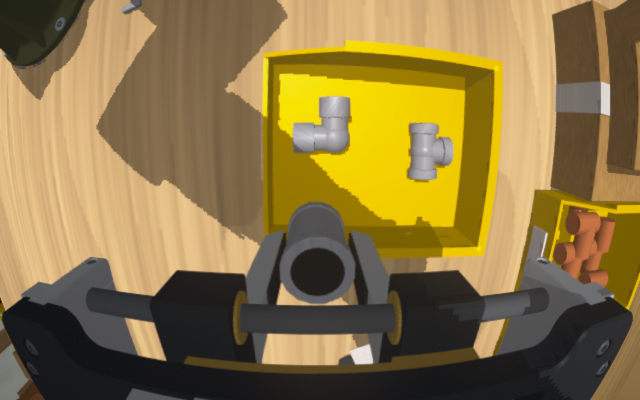

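View pics/s19.png

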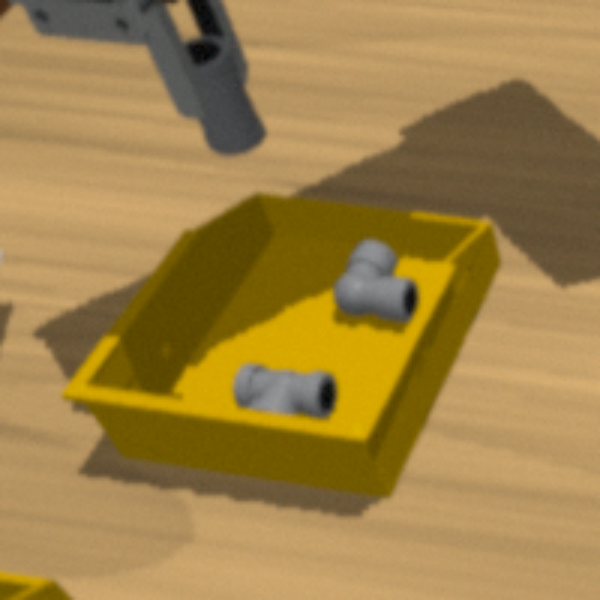

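Request:
step_arm(
  targets=[
    [3, 20, 15, 0, 0, 0],
    [0, 40, 0, 0, 0, 0],
    [0, 35, 0, 0, 0, 0],
    [0, 25, 0, 0, 0, 0],
    [0, 12, 0, 0, 0, 0],
    [0, 6, 0, 0, 0, 0],
    [0, 0, 0, 0, 0, 0],
  ],
)

```text
time_s: 33.1
ee_pos: [0.475, -0.3393, 0.0236]
eef_rot: [-1.57, -0.0, -1.57]
force: [0.4, 0.1, -3.7]
grip_width: 0.0392
```

Request:
step_arm(
  targets=[
    [0, 2, 0, 0, 0, 0],
    [0, 0, 0, 0, 0, 0],
  ],
)

```text
time_s: 33.35
ee_pos: [0.4749, -0.3394, 0.0215]
eef_rot: [-1.57, -0.0, -1.57]
force: [0.0, -0.2, -2.3]
grip_width: 0.0383
```

Request:
step_arm(
  targets=[
    [0, 3, 0, 0, 0, 0],
    [0, 1, 0, 0, 0, 0],
    [0, 0, 0, 0, 0, 0],
  ],
)

```text
time_s: 33.72
ee_pos: [0.4747, -0.3393, 0.017]
eef_rot: [-1.571, 0.0, -1.57]
force: [-0.2, 0.1, -3.5]
grip_width: 0.0387
```

Request:
step_arm(
  targets=[
    [0, 0, 0, 0, 0, 0],
    [0, 0, 0, 0, 0, 0],
    [0, 0, 0, 0, 0, 0],
    [0, 0, 0, 0, 0, 0],
  ],
  gripper=0.3,
)

```text
time_s: 34.22
ee_pos: [0.4749, -0.3394, 0.0172]
eef_rot: [-1.571, -0.0, -1.57]
force: [-0.2, -0.1, -0.7]
grip_width: 0.0611
```

Request:
step_arm(
  targets=[
    [0, -20, 0, 0, 0, 0],
    [0, -40, 0, 0, 0, 0],
    [0, -45, 0, 0, 0, 0],
    [0, -45, 0, 0, 0, 0],
    [50, -20, 0, 0, 0, 0],
    [50, 0, 0, 0, 0, 0],
    [0, 0, 0, 0, 0, 0],
    [0, 0, 0, 0, 0, 0],
  ],
)

```text
time_s: 35.22
ee_pos: [0.4748, -0.4389, 0.1867]
eef_rot: [-1.571, 0.001, -1.57]
force: [-0.7, 0.5, -0.4]
grip_width: 0.0611
```

```bash
python3 -c "
from h import *
o,c=wrist('pics/w20.png');print(o['ee_pos'],o['grip_width'],o['force'])
t=camera('scene');cv2.imwrite('pics/s20.png',t['pixels'][:,:,::-1])
t=camera('top');cv2.imwrite('pics/t20.png',t['pixels'][:,:,::-1])"
```

```text
[ 0.47476771 -0.43886044  0.18672465] 0.06112562632954967 [-0.7461346   0.49292934 -0.42186254]
```

View pics/w20.png

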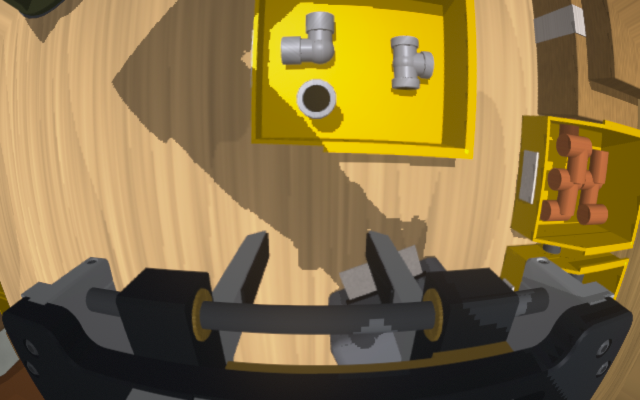

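View pics/s20.png

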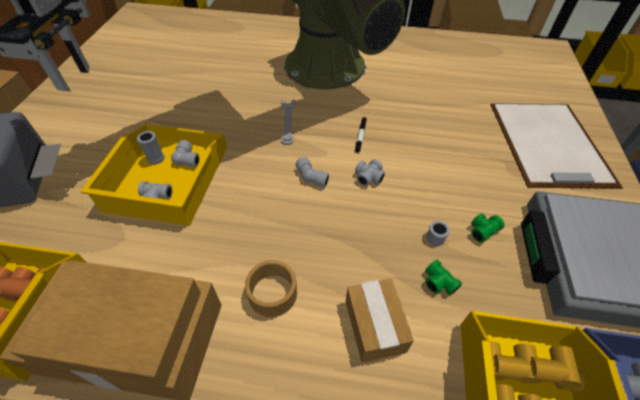

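View pics/t20.png

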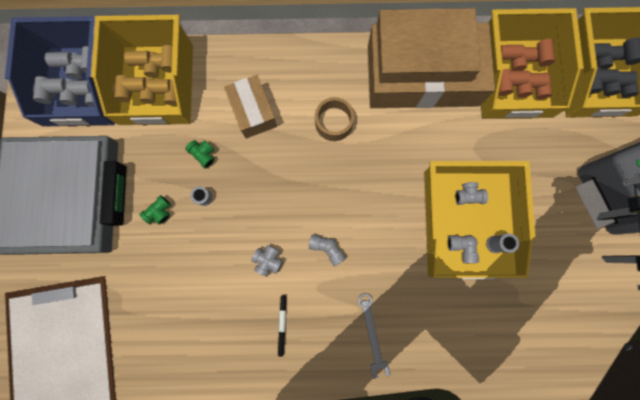

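All three pieces are in the bin; the coupling stands at (508,242) in the top view. I'll check their positions and move the gripper up, clear of the grey device.

Request:
step_arm(
  targets=[
    [0, -30, 0, 0, 0, 0],
    [0, -30, 0, 0, 0, 0],
    [0, 0, 0, 0, 0, 0],
    [0, 0, 0, 0, 0, 0],
  ],
)

```text
time_s: 35.88
ee_pos: [0.4748, -0.4387, 0.2461]
eef_rot: [-1.572, 0.001, -1.57]
force: [-0.2, -0.5, 0.1]
grip_width: 0.061
```

```bash
python3 -c "
from h import *
b=np.array([.525,-.2875,0])
for n,u,v,z in(('tee',472,196,.022),('elbow',470,238,.022),('cpl',508.5,242,.075)):
  print(n,bp(TOP,u,v,z)-b)
a=cv2.imread('pics/top0.png').astype(int);t=camera('top')['pixels'][:,:,::-1].astype(int)
d=np.abs(a-t).max(2)
for n,(u,v) in dict(cross=(267,260),bend=(327,248),short=(201,195)).items():print(n,(d[v-16:v+16,u-20:u+20]>40).sum())
o=get_obs();print(o['force'],np.abs(o['joint_vel']).max(),o['time_s'])
from station import job;print(job.hand_in())"
```

```text
tee [ 0.05659336 -0.00200268  0.022     ]
elbow [-0.03737388  0.00953365  0.022     ]
cpl [-0.04972609 -0.04927682  0.075     ]
cross 0
bend 0
short 0
[ 0.9497302  -0.93377368  0.0506547 ] 0.005703315367283466 35.925
the job is handed in; nothing more can be done
None
```

The tee, the elbow and the taller coupling are all in the yellow bin, and I handed the job in at about 36 s of the 69 s allowed. It reported no verdict.

- **Positions:** measured from the bin centre in the last top view, the tee is at (57, -2) mm, the elbow at (-37, 10) mm and the coupling, standing upright, at (-50, -49) mm. All are well inside the ±105 by ±85 mm limits.
- **Left alone:** the cross, the bend and the short coupling show no change against the first top picture. I did not touch the green look-alikes.
- **Robot:** the gripper was clear of everything at hand-in, with force readings around 1 N (noise).

**Failed step:** my first grasp of the tee missed. The finger tips sit about 15–20 mm higher than the reported TCP, in both the scene and wrist views, so they slid over the tee and pushed it about 15 mm. I measured again, went lower while watching the force, and the second grasp held.

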